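# Set the joint spacer and hold the last tile up to it

## Task

The last tile of this painted panel lies loose in its frame. Stand the grey joint spacer down on the board in the one joint that is wide enough for it, let go of it, then gently push the loose tile along the frame until the joint is closed up on the spacer and both tile and spacer sit square and flat. Keep pressing with half a kilo to a kilo of push, and finish while still holding the tile pressed there; the tiles chip easily, so never push hard, and leave the jars and the cup alone.

Things in the scene. Friction and masses are not known exactly. Their poses are not given: they have to be found in the camera images.
- panel: Fixed panel frame: plywood board 146 x 420 x 12 mm with a wooden rail along each long side (22 mm wide, tops 25 mm above the table), open at both ends. Its channel between the rails is 102 mm wide. Origin: centre of the underside, on the table. Its x axis runs across the channel (away from the robot), y along the row of tiles, z up; the board's upper face, on which the tiles lie, is at z = 12 mm.
- centre_tile: Painted glazed tile 98 x 98 x 10 mm glued to the board in the middle of the row. Origin: centre of its underside (12 mm above the table); axes as the panel's.
- border_tile: Longer painted tile, 98 mm across the channel and 124 mm along it, 10 mm thick, also glued, on one side of the centre tile (left or right varies) with a joint of only 6 mm. Origin: centre of its underside; axes as the panel's.
- loose_tile: Painted tile 98 x 98 x 10 mm, 0.2 to 0.3 kg, loose in the channel on the other side of the centre tile, 13 to 24 mm from it; beyond its outer edge the channel is empty. Origin: centre of its underside; axes as the panel's. It slides at 1 to 4 N; once up to the spacer, press with 5 to 10 N, so that over 2 N reaches spacer and centre tile. It chips at over 30 N.
- spacer: Grey plastic joint spacer, about 40 g, standing on the table at the left or right of the panel: a bar 84 mm long (x), 9 mm thick (y) and 9 mm high, with an upright grip tab in the middle, 32 mm long (x), 9 mm thick (y), rising to 45 mm above the bar's underside. Origin: centre of the bar's underside; z up. In the joint its x axis runs across the channel, either way round.
- paint_jar: Closed paint jar, 52 mm across, 62 mm tall, on the other side of the panel from the spacer. Bystander. Origin: centre of its underside.
- glaze_jar: Closed glaze jar, 60 mm across, 75 mm tall, beyond the panel on the left. Bystander. Origin: centre of its underside.
- bisque_cup: White cup, 72 mm across, 75 mm tall, beyond the panel on the right. Bystander. Origin: centre of its underside.
Not all that is in view belongs to the job. Leave any black or red look-alike of the loose_tile alone.

How it is judged:
By the outcome, as a careful person would: the job done as asked, in the order asked, and still so for the second after the job is handed in, while the arm keeps its last pose, push and grip.
It also fails if it takes over 54 s, if anything falls off the work surface, if the arm or the gripper's body presses on something with over 40 N, if the wrist force passes 120 N, or if a joint passes its speed limit or range.

## Robot

A 6-joint arm with a two-finger parallel gripper is mounted at the origin on the work surface. World frame = base frame: x ahead of the robot, y to its left, z up, the work surface at z = 0. Lengths are in mm, angles in degrees, forces in N, time in s.
With the tool pointing down it reaches from about 350 to 850 mm from the base axis. Payload 8.1 kg.
Tool frame: the origin (TCP) lies midway between the tips of the shut fingers; the grasp point (between the pads) lies hold_point_z behind it (hold_point_z is the distance from the TCP to the grasp point, in mm); z points along the fingers, x is the direction in which the jaws open and shut, and the axes are right-handed (so a half turn about z gives the same grasp; the last joint's range is limited). The gripper opens to 85 mm and grips with 20 to 120 N. Pads are 22 mm wide; open, the fingers measure 114 mm over their backs; the gripper's body (76 mm by 85 mm) begins 54 mm behind the grasp point. The pads swing forward as they close: fully open they stand 13 mm farther back than shut.
Start: joints at [-71.299, 7.471, 85.268, -0, 87.261, -4.893], TCP at [240.176, -549.837, 208.392] pointing down, gripper open.
Joint ranges: [-169.43, 169.43], [-51.17, 129.36], [1.28, 143.12], [-76.62, 256.62], [0, 156.53], [-152.29, 152.29]. Speed limits (degrees/s): [136.94, 136.94, 159.86, 180, 180, 180].

## Interface

Orientations are given as [roll, pitch, yaw] about the fixed x, y, z axes, in that order (R = Rz(yaw) Ry(pitch) Rx(roll)).
In Python, from bench import * gives the robot as it stands.
- The arm moves only by the shell command python3 -m pendant 'ROWS' [OPENING] [FORCE]. ROWS is JSON, a list that holds one entry, the list of rows, each a list of 4 numbers: the shift along the tool's x, y, z normalised to -1 to 1, where 1 is 0.02 m, then the turn about the tool's z normalised to -1 to 1, where 1 is 0.08 rad. A call has exactly 10 rows; each row shifts and turns the pose as measured when the row begins, along the tool's axes as they then stand; what a row does not reach is not made up. A row lasts 1/12 s, in which the tool goes at most 41.7 mm and 7.16 degrees, less where a joint would pass 70% of its speed; a pose out of reach is approached as far as the arm can. A call with a number of a shift or a turn outside -1 to 1 is refused whole. A call with a gripper value outside its range is refused whole. OPENING is the gripper's target within -1 to 1 (fully open at 1, half-way at 0, shut at -1), set as the call begins (- or left out, the last holds). The fingers move at their own pace and stop on an object; FORCE is the grip in N (left out, the last holds). Time passes only in rows, so rows that do not move let the fingers close, or fill a call up. It gives the time, the measured TCP pose, the force and the opening at its end, in the units of the state.
- sense(): the state, without advancing time (a new reading comes with each control period).
- snapshot(name): name is "scene" or "top" or "wrist"; returns the picture (400x640x3 uint8, red, green, blue); there is no depth.
- calibration(name): a dict with "mtx" (3x3 intrinsics, pixels), "D" ([k1, k2, p1, p2, k3] as OpenCV has them; the pictures are not rectified), "world_to_cam" (4x4, takes a point from world to camera coordinates); the wrist camera has in their place "hand_eye" (4x4, takes a point from camera to tool coordinates, whose origin is the TCP and whose axes are the tool frame's). Camera axes: x right, y down, z forward; pixel columns grow to the right and rows downward; lengths in mm; the calibration is good to about 2 mm. A picture is of the moment at which its call begins: read the wrist's pose just before it. calibration takes no time and is no camera call.
- hand_in(): hands the job in, once; it reports no verdict.
The state is a dict: "time": time; "joint_pos": joint angles; "qd": joint speeds; "joint_efforts": joint torques, N m; "tool_pos": TCP position; "tcp_rot": TCP orientation; "ft_force": force on the tool from outside, world axes, zero at the start; "wrist_torque": the same for the moment, N m; "finger_gap": finger opening in mm.
Only numpy, scipy, OpenCV 4.12 (cv2) and the standard library are available. Lean on these libraries where they do the work, as an engineer would, in place of code of your own. Each camera call takes 0.05 s, during which the arm holds its last target.

## Working session

There is one attempt and no reset: what is moved stays moved. The work goes in short steps, Python scripts to look and compute and a shell command to move; the robot and the scene stay as the last step left them, time stands still between calls to the robot, and variables do not carry over. Pictures are saved under pics/ and viewed, and the job is handed in when it is done.

```bash
ls; mkdir -p pics; python3 - <<'E'
from bench import *
import cv2,json
s=sense(); print({k:(s[k]) for k in ('time','tool_pos','tcp_rot','ft_force','finger_gap')})
import bench; print([n for n in dir(bench) if not n.startswith('_')])
for n in ("scene","top"):
    cv2.imwrite(f"pics/{n}0.png",snapshot(n)[:,:,::-1]); c=calibration(n); print(n,c)
print(calibration("wrist"))
E
```

```text
pics
{'time': 0.0, 'tool_pos': array([ 239.97681323, -549.26007602,  207.32769616]), 'tcp_rot': array([-1.79990240e+02,  1.07316280e-01, -6.64065356e+01]), 'ft_force': array([-0.12946793,  0.24540168,  0.05199403]), 'finger_gap': 85.52328354070613}
['PlanningError', 'calibration', 'hand_in', 'hold_point_z', 'sense', 'snapshot']
scene {'mtx': array([[399.55195727,   0.        , 319.5047853 ],
       [  0.        , 399.55195727, 200.59266966],
       [  0.        ,   0.        ,   1.        ]]), 'D': array([-0.1013696,  0.       ,  0.       ,  0.       ,  0.       ]), 'world_to_cam': array([[-1.08233365e-01,  9.94105527e-01,  6.30394723e-03,
         6.69489473e+01],
       [ 7.29541284e-01,  8.37333393e-02, -6.78791752e-01,
        -3.66096780e+02],
       [-6.75318483e-01, -6.88689256e-02, -7.34303764e-01,
         1.44023597e+03],
       [ 0.00000000e+00,  0.00000000e+00,  0.00000000e+00,
         1.00000000e+00]])}
top {'mtx': array([[468.18978704,   0.        , 312.35212085],
       [  0.        , 468.18978704, 203.08428462],
       [  0.        ,   0.        ,   1.        ]]), 'D
[... 330 characters left out ...]
 1.01095608e+03],
       [ 0.00000000e+00,  0.00000000e+00,  0.00000000e+00,
         1.00000000e+00]])}
{'mtx': array([[303.38353657,   0.        , 322.4464986 ],
       [  0.        , 303.38353657, 200.39790913],
       [  0.        ,   0.        ,   1.        ]]), 'D': array([-0.04002655,  0.        ,  0.        ,  0.        ,  0.        ]), 'hand_eye': array([[ 9.99998916e-01,  1.44969847e-03,  2.56429453e-04,
        -6.53437291e-01],
       [-1.45680264e-03,  9.49283752e-01,  3.14417295e-01,
        -8.23466268e+01],
       [ 2.12385959e-04, -3.14417328e-01,  9.49284835e-01,
        -1.65626403e+02],
       [ 0.00000000e+00,  0.00000000e+00,  0.00000000e+00,
         1.00000000e+00]])}
```

View pics/top0.png

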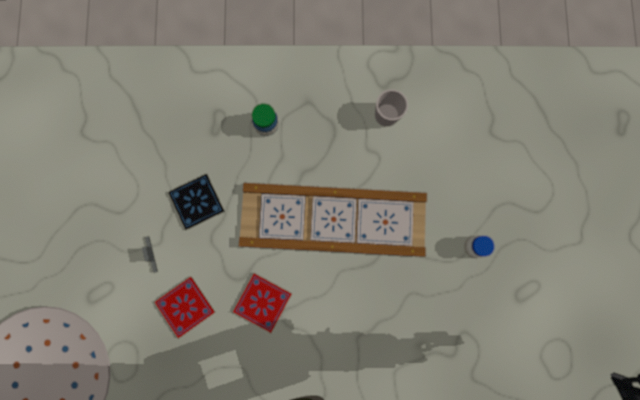

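View pics/scene0.png

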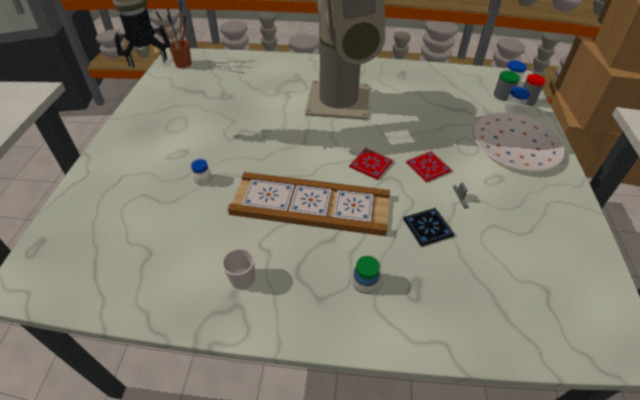

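```bash
python3 -c "
from bench import *
print(hold_point_z)"
```

```text
18.700000000000003
```

The top view shows the panel's row of white tiles at (282,217), (334,219) and (386,222). The one on the left (+y) is loose, and the longer border tile is on the right. The grey spacer stands at about (150,254). The black tile (196,201) and the red ones (184,307), (262,302) are look-alikes, so I'll leave them alone. Next I'll measure.

```bash
cat > h.py <<'E'
from bench import *
import numpy as np, cv2
from scipy.spatial.transform import Rotation as R
def T_wc(name,st=None):
    c=calibration(name)
    if name!="wrist": return c,np.linalg.inv(c["world_to_cam"])
    st=st or sense(); T=np.eye(4); T[:3,:3]=R.from_euler('xyz',st["tcp_rot"],degrees=True).as_matrix(); T[:3,3]=st["tool_pos"]
    return c,T@c["hand_eye"]
def cast(cT,px,z):
    c,T=cT; n=cv2.undistortPoints(np.array(px,float).reshape(-1,1,2),c["mtx"],c["D"]).reshape(-1,2)
    d=np.c_[n,np.ones(len(n))]@T[:3,:3].T; o=T[:3,3]
    return o+d*((z-o[2])/d[:,2])[:,None]
def proj(cT,P):
    c,T=cT; W=np.linalg.inv(T); return cv2.projectPoints(np.array(P,float).reshape(-1,3),cv2.Rodrigues(W[:3,:3])[0],W[:3,3],c["mtx"],c["D"])[0].reshape(-1,2)
E
python3 - <<'E'
from h import *
im=cv2.imread("pics/top0.png")
a=cv2.resize(im[170:270,230:440],None,fx=3.8,fy=3.8,interpolation=cv2.INTER_CUBIC); cv2.imwrite("pics/c1.png",a)
a=cv2.resize(im[225:285,110:180],None,fx=8,fy=8,interpolation=cv2.INTER_CUBIC); cv2.imwrite("pics/c2.png",a)
cT=T_wc("top")
hsv=cv2.cvtColor(im,cv2.COLOR_BGR2HSV)
for y,x in ((217,243),(217,265),(217,250),(187,300),(200,270),(240,300)): print(x,y,hsv[y,x],im[y,x])
print("approx spacer",cast(cT,[[150,254]],5), "loose",cast(cT,[[282,217]],22),cast(cT,[[334,219]],22),cast(cT,[[386,222]],22))
E
```

```text
243 217 [ 18 107 148] [ 86 123 148]
265 217 [ 12  25 154] [139 145 154]
250 217 [ 17 104 149] [ 88 123 149]
300 187 [ 15 178 106] [ 32  69 106]
270 200 [113   9 119] [119 116 115]
300 240 [ 13 111 101] [ 57  76 101]
approx spacer [[442.72406368 379.39068918   5.        ]] loose [[525.1929423   79.14824182  22.        ]] [[520.53535371 -38.26235716  22.        ]] [[ 513.59079496 -155.7450248    22.        ]]
```

View pics/c1.png

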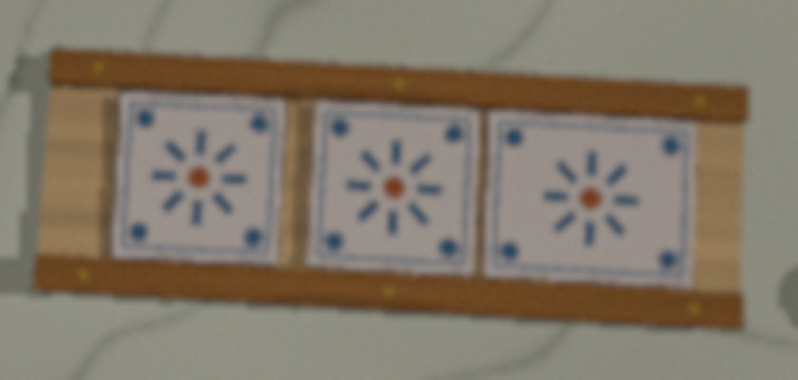

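View pics/c2.png

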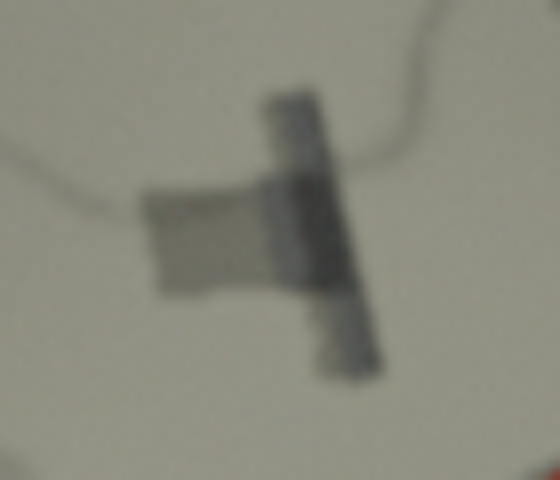

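The crops confirm the spacer: a grey bar from about (146,237) to (154,272) with its dark tab in the middle. The wide joint is between the tiles at 282 and 334. The tile orange dots sit at about (282,217), (334,219) and (385,222).

```bash
python3 - <<'E'
from h import *
im=cv2.imread("pics/top0.png").astype(int)
cT=T_wc("top")
hsv=cv2.cvtColor(im.astype(np.uint8),cv2.COLOR_BGR2HSV)
# dots
C=[]
for x,y in ((282,217),(334,219),(385,222)):
    w=np.clip(hsv[y-5:y+6,x-5:x+6,1].astype(float)-90,0,None); w*= (im[y-5:y+6,x-5:x+6,2]>im[y-5:y+6,x-5:x+6,0]+30)
    yy,xx=np.mgrid[y-5:y+6,x-5:x+6]; C.append([(w*xx).sum()/w.sum(),(w*yy).sum()/w.sum()])
P=cast(cT,C,22); print(np.round(C,2),np.round(P,1)); print("spacing",np.linalg.norm(np.diff(P,axis=0),axis=1))
v=P[0]-P[2]; print("panel y-dir angle-90", np.degrees(np.arctan2(v[1],v[0]))-90)
# tiles
m=((hsv[:,:,1]<60)).astype(np.uint8); q=np.zeros_like(m); q[180:260,238:430]=m[180:260,238:430]
M=cv2.morphologyEx(((hsv[:,:,1]>85)&(hsv[:,:,0]<25)).astype(np.uint8),cv2.MORPH_CLOSE,np.ones((3,3)))
cs,_=cv2.findContours(M,cv2.RETR_CCOMP,cv2.CHAIN_APPROX_NONE)
for c in cs:
    if cv2.contourArea(c)>800:
        r=cv2.minAreaRect(c); b=cv2.boxPoints(r); W=cast(cT,b,22); print(cv2.contourArea(c),np.round(W[:,:2],1).tolist(), 'sides',np.round(np.linalg.norm(W-np.roll(W,1,0),axis=1),1),'c',W.mean(0).round(1))
e=cast(cT,[[146.6,237],[153.6,271.8]],8); print("spacer ends",e.round(1),np.linalg.norm(e[0]-e[1]),e.mean(0), np.degrees(np.arctan2(*(e[0]-e[1])[[1,0]])))
E
```

```text
[[281.81 216.26]
 [333.26 218.87]
 [384.95 221.71]] [[ 526.9   79.6   22. ]
 [ 520.8  -36.6   22. ]
 [ 514.3 -153.4   22. ]]
spacing [116.33461042 116.97862003]
panel y-dir angle-90 -3.099018499729027
1944.0 [[338.1, 363.8], [394.4, 281.7], [314.0, 224.1], [258.8, 305.7]] sides [98.3 99.5 98.9 98.6] c [326.3 293.8  22. ]
1902.0 [[315.3, 188.7], [401.8, 142.6], [355.5, 56.0], [270.0, 102.8]] sides [97.1 98.  98.1 97.5] c [335.7 122.5  22. ]
11487.0 [[459.9, 176.1], [604.9, 170.7], [580.9, -252.2], [436.2, -239.3]] sides [416.1 145.2 423.6 145.3] c [520.5 -36.2  22. ]
4739.0 [[470.5, 19.4], [577.3, 13.4], [563.8, -224.1], [457.1, -215.0]] sides [234.8 107.  237.9 107.1] c [ 517.1 -101.6   22. ]
2126.5 [[476.1, 134.5], [583.3, 130.8], [578.0, 23.5], [470.9, 28.6]] sides [106.  107.3 107.4 107.3] c [527.1  79.4  22. ]
spacer ends [[481.1 387.8   8. ]
 [402.7 368.6   8. ]] 80.7129473672479 [441.93656518 378.16771062   8.        ] 13.743763726175237
```

```bash
python3 -m pendant '[[[-1,-0.7,0,0.22],[-1,-0.7,0,0.22],[-1,-0.7,0,0.22],[-1,-0.7,0,0.22],[-1,-0.7,0,0.22],[-1,-0.7,0,0.22],[-1,-0.7,0,0.22],[-1,-0.7,0,0.22],[-1,-0.7,0,0.22],[-1,-0.7,0,0.22]]]'
python3 -m pendant '[[[-1,-0.75,0,0],[-1,-0.75,0,0],[-1,-0.75,0,0],[-1,-0.75,0,0],[-1,-0.75,0,0],[-1,-0.75,0,0],[-1,-0.75,0,0],[-1,-0.75,0,0],[-1,-0.75,0,0],[-1,-0.75,0,0]]]'
```

```text
time: 0.93
tool_pos: [305.8, -305.9, 201.2]
tcp_rot: [179.8, 0.7, -77.3]
ft_force: [-0.2, -0.8, -0.1]
finger_gap: 85.2
time: 1.77
tool_pos: [409.1, -64.6, 199.8]
tcp_rot: [179.6, 0.8, -77.5]
ft_force: [-0.1, 0.1, -0.1]
finger_gap: 85.4
```

```bash
python3 -m pendant '[[[-1,-0.3,0,0],[-1,-0.3,0,0],[-1,-0.3,0,0],[-1,-0.3,0,0],[-1,-0.3,0,0],[-1,-0.3,0,0],[-1,-0.3,0,0],[-1,-0.3,0,0],[-1,-0.3,0,0],[-1,-0.3,0,0]]]' -0.2
python3 -m pendant '[[[-1,-0.3,0,0],[-1,-0.3,0,0],[-1,-0.3,0,0],[-1,-0.3,0,0],[-1,-0.3,0,0],[-1,-0.3,0,0],[-1,-0.3,0,0],[-1,-0.3,0,0],[-0.8,-0.3,0,0],[0,0,0,0]]]'
python3 - <<'E'
from h import *
s=sense(); im=snapshot("wrist")[:,:,::-1]; cv2.imwrite("pics/w1.png",im)
print(s["tool_pos"],s["tcp_rot"]); import pickle; pickle.dump(s,open("s1.pkl","wb"))
E
```

```text
time: 2.6
tool_pos: [422.0, 155.6, 198.7]
tcp_rot: [179.3, 0.9, -77.4]
ft_force: [0.3, -0.0, -0.4]
finger_gap: 34.0
time: 3.43
tool_pos: [432.1, 351.1, 195.6]
tcp_rot: [178.9, 0.9, -77.2]
ft_force: [-0.5, -0.1, 0.3]
finger_gap: 33.9
[432.12159472 351.09936145 195.64479993] [178.85413411   0.87625368 -77.24635205]
```

View pics/w1.png

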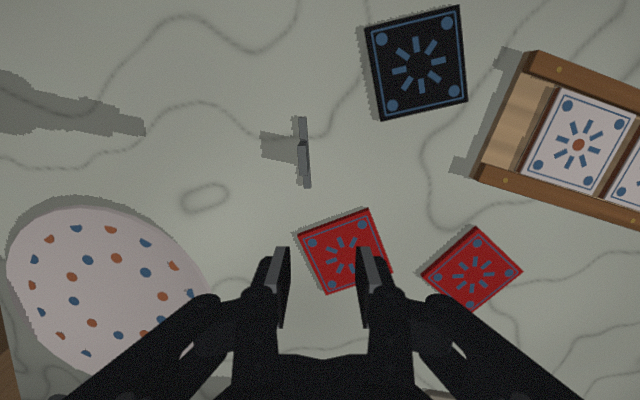

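The wrist view shows the spacer upright at (303,150), clear of the black tile at (416,62) and the red ones at (345,250) and (471,268). Its bar runs from (298,117) to (307,187).

```bash
python3 - <<'E'
from h import *
import pickle
s=pickle.load(open("s1.pkl","rb")); im=cv2.imread("pics/w1.png")
cv2.imwrite("pics/c3.png",cv2.resize(im[105:200,250:340],None,fx=6,fy=6,interpolation=cv2.INTER_CUBIC))
cT=T_wc("wrist",s)
print("tcp proj",proj(cT,s["tool_pos"]))
t=T_wc("top")
# panel check vs top: dot of loose tile
print(cast(cT,[[578.5,144.5]],22).round(1))
e=cast(cT,[[301,117.5],[307,187]],5); print(e.round(1),e.mean(0).round(1),np.linalg.norm(e[0]-e[1]),np.degrees(np.arctan2(*(e[0]-e[1])[[1,0]])))
E
```

```text
tcp proj [[323.82820911 243.3404126 ]]
[[529.1  80.8  22. ]]
[[484.1 391.8   5. ]
 [405.  368.2   5. ]] [444.6 380.    5. ] 82.59954785756631 16.634456332041008
```

View pics/c3.png

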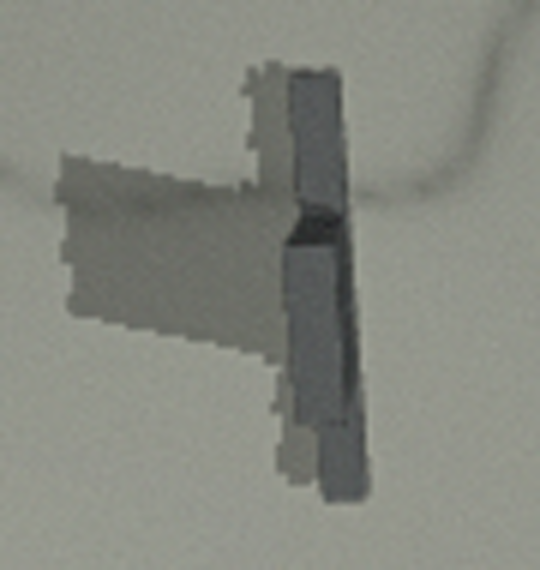

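```bash
python3 - <<'E'
from h import *
import pickle
s=pickle.load(open("s1.pkl","rb")); cT=T_wc("wrist",s)
f=lambda p:np.array(p,float)/6+[250-.4,105-.4]
b=cast(cT,f([[290,73],[341,71],[369,497],[322,500]]),9); t=cast(cT,f([[285,245],[336,245],[349,422],[297,424]]),45)
for n,q in(("bar",b),("tab",t)):
    v=(q[0]+q[1]-q[2]-q[3])/2; print(n,q.mean(0).round(1),"len",np.linalg.norm(v).round(1),"thick",np.linalg.norm(q[0]-q[1]).round(1),np.linalg.norm(q[2]-q[3]).round(1),"yaw",np.degrees(np.arctan2(v[1],v[0])).round(1))
m=(b.mean(0)+t.mean(0))/2
R_=R.from_euler('xyz',s["tcp_rot"],degrees=True).as_matrix()
print("delta tool (xy)",R_.T@(m-s["tool_pos"]))
E
```

```text
bar [445.6 379.1   9. ] len 83.4 thick 9.6 9.5 yaw 15.8
tab [444.9 378.9  45. ] len 31.7 thick 8.8 9.3 yaw 15.6
delta tool (xy) [-21.76487245 -22.36483513 168.58387667]
```

```bash
python3 -m pendant '[[[-0.5,-0.5,0.2,-0.2],[-0.4,-0.4,0.6,-0.2],[-0.2,-0.2,1,-0.2],[0,0,1,0],[0,0,1,0],[0,0,1,0],[0,0,1,0],[0,0,0.5,0],[0,0,0,0],[0,0,0,0]]]'
cat > tgt.py <<'E'
from h import *
import sys
def go(P,yaw):
    s=sense(); R_=R.from_euler('xyz',s["tcp_rot"],degrees=True).as_matrix()
    d=R_.T@(np.array(P)-s["tool_pos"]); dy=((yaw-s["tcp_rot"][2]+180)%360)-180
    print("t",s["time"],"pos",s["tool_pos"].round(1),s["tcp_rot"].round(2),"F",s["ft_force"].round(1),"gap",s["finger_gap"].round(1))
    print("units: shift",(d/20).round(3),"turn",round(-np.radians(dy)/.08,3))
go([float(a) for a in sys.argv[1:4]],float(sys.argv[4]))
E
python3 tgt.py 445.2 379 16 -74.3
```

```text
time: 4.32
tool_pos: [446.1, 369.7, 64.0]
tcp_rot: [178.7, 0.6, -74.5]
ft_force: [0.8, 0.9, 0.9]
finger_gap: 33.9Traceback (most recent call last):
  File "tgt.py", line 8, in <module>
    go([float(a) for a in sys.argv[1:4]],float(sys.argv[4]))
    ~~^^^^^^^^^^^^^^^^^^^^^^^^^^^^^^^^^^^^^^^^^^^^^^^^^^^^^^
  File "tgt.py", line 6, in go
    print("t",s["time"],"pos",s["tool_pos"].round(1),s["tcp_rot"].round(2),"F",s["ft_force"].round(1),"gap",s["finger_gap"].round(1))
                                                                                                            ^^^^^^^^^^^^^^^^^^^^^
AttributeError: 'float' object has no attribute 'round'
```

```bash
sed -i 's/s\["finger_gap"\].round(1)/round(s["finger_gap"],1)/' tgt.py; python3 tgt.py 445.2 379 16 -74.3
```

```text
t 4.3167 pos [446.1 369.7  64. ] [178.72   0.63 -74.52] F [0.8 0.9 0.9] gap 33.9
units: shift [-0.434 -0.137  2.402] turn -0.048
```

```bash
python3 -m pendant '[[[-0.25,-0.1,0,0],[-0.2,-0.05,0,0],[0,0,0.1,0],[0,0,0.1,0],[0,0,0.1,0],[0,0,0,0],[0,0,0,0],[0,0,0,0],[0,0,0,0],[0,0,0,0]]]'
python3 tgt.py 445.2 379 16 -74.3
python3 - <<'E'
from h import *
import pickle
s=sense(); im=snapshot("wrist")[:,:,::-1]; cv2.imwrite("pics/w2.png",im); pickle.dump(s,open("s2.pkl","wb"))
E
```

```text
time: 5.15
tool_pos: [450.2, 382.3, 64.3]
tcp_rot: [179.2, 0.8, -74.5]
ft_force: [0.4, -0.4, 0.3]
finger_gap: 34.2
t 5.15 pos [450.2 382.3  64.3] [179.23   0.8  -74.51] F [ 0.4 -0.4  0.3] gap 34.2
units: shift [0.127 0.25  2.417] turn -0.046
```

View pics/w2.png

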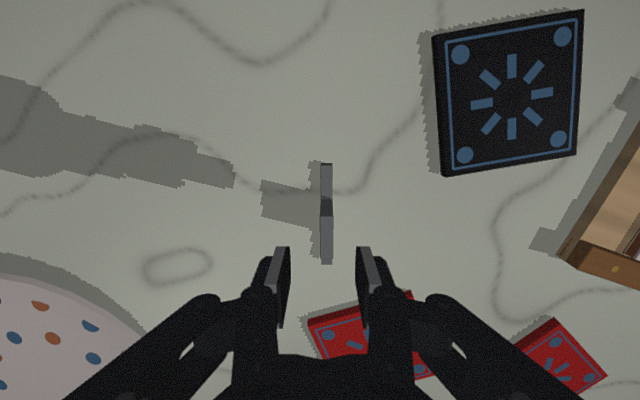

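```bash
python3 - <<'E'
from h import *
import pickle
s=pickle.load(open("s2.pkl","rb")); cT=T_wc("wrist",s); im=cv2.imread("pics/w2.png")
cv2.imwrite("pics/c4.png",cv2.resize(im[150:275,280:370],None,fx=4.5,fy=4.5,interpolation=cv2.INTER_CUBIC))
print(cast(cT,[[326.5,163],[326.5,264.5]],9),"pred tab", proj(cT,[[445.2,379,45],[445.2,379,9]]))
E
```

```text
[[486.63493457 390.99138213   9.        ]
 [404.53923484 367.71855988   9.        ]] pred tab [[326.76908381 237.74756793]
 [326.80634075 217.34333772]]
```

View pics/c4.png

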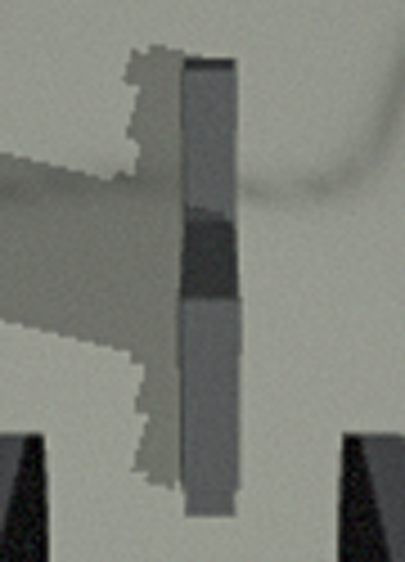

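The spacer is centred and parallel between the jaws (tab x≈326), and its position agrees with the first measurement. I'll descend around it.

```bash
python3 -m pendant '[[[0.12,0.25,0,0],[0,0,0.6,0],[0,0,0.8,0],[0,0,0.8,0],[0,0,0.2,0],[0,0,0,0],[0,0,0,0],[0,0,0,0],[0,0,0,0],[0,0,0,0]]]'
python3 tgt.py 445.3 379.2 16 -74.3
```

```text
time: 6.03
tool_pos: [444.5, 378.3, 13.6]
tcp_rot: [179.3, 0.8, -74.5]
ft_force: [0.1, -0.1, -0.4]
finger_gap: 34.1
t 6.0333 pos [444.5 378.3  13.6] [179.29   0.81 -74.53] F [ 0.1 -0.1 -0.4] gap 34.1
units: shift [-0.033 -0.047 -0.122] turn -0.05
```

```bash
python3 -m pendant '[[[0,0,-0.2,0],[0,0,0,0],[0,0,0,0],[0,0,0,0],[0,0,0,0],[0,0,0,0],[0,0,0,0],[0,0,0,0],[0,0,0,0],[0,0,0,0]]]' -1 30
python3 tgt.py 445.3 379.2 16 -74.3
```

```text
time: 6.87
tool_pos: [446.2, 379.3, 20.4]
tcp_rot: [179.5, 0.9, -74.5]
ft_force: [-0.4, 0.1, -1.2]
finger_gap: 7.2
t 6.8667 pos [446.2 379.3  20.4] [179.5    0.89 -74.53] F [-0.4  0.1 -1.2] gap 7.2
units: shift [-0.002  0.041  0.222] turn -0.049
```

```bash
python3 -m pendant '[[[0,0,-0.5,0],[0,0,-1,0],[0,0,-1,0],[0,0,-1,0],[0,0,-1,0],[0,0,-1,0],[0,0,-0.5,0],[0,0,0,0],[0,0,0,0],[0,0,0,0]]]'
python3 - <<'E'
from h import *
import pickle
s=sense(); im=snapshot("wrist")[:,:,::-1]; cv2.imwrite("pics/w3.png",im); pickle.dump(s,open("s3.pkl","wb"))
E
```

```text
time: 7.7
tool_pos: [446.5, 376.9, 148.3]
tcp_rot: [179.4, 0.8, -74.5]
ft_force: [0.8, -1.5, -0.6]
finger_gap: 7.1
```

View pics/w3.png

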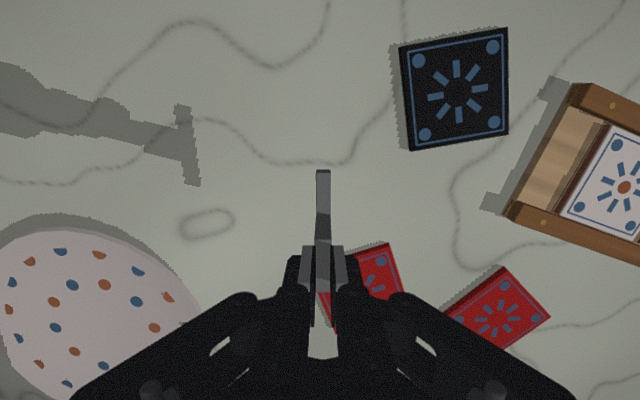

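```bash
python3 -m pendant '[[[0.5,-0.1,0,0.2],[1,-0.1,0,0.4],[1,-0.1,0,0.4],[1,-0.1,0,0.4],[1,-0.1,0,0.4],[1,-0.1,0,0.4],[1,-0.1,0,0.4],[1,-0.1,0,0.4],[1,-0.1,0,0.4],[1,-0.1,0,0.4]]]'
python3 tgt.py 524 22 148 -93.1
```

```text
time: 8.58
tool_pos: [484.2, 178.4, 130.2]
tcp_rot: [177.9, -0.1, -92.8]
ft_force: [-0.0, -0.5, -0.6]
finger_gap: 7.2
t 8.5833 pos [484.2 178.4 130.2] [ 1.7793e+02 -6.0000e-02 -9.2840e+01] F [-0.  -0.5 -0.6] gap 7.2
units: shift [ 7.714 -2.34  -0.965] turn 0.057
```

```bash
python3 -m pendant '[[[0.9,-0.3,-0.1,0],[0.9,-0.3,-0.1,0],[0.9,-0.3,-0.1,0],[0.9,-0.3,-0.1,0],[0.9,-0.3,-0.1,0],[0.9,-0.3,-0.1,0],[0.9,-0.3,-0.1,0],[0.6,-0.1,-0.1,0],[0.3,0,0,0],[0,0,0,0]]]'
python3 tgt.py 524 22 148 -93.1
python3 - <<'E'
from h import *
import pickle
s=sense(); im=snapshot("wrist")[:,:,::-1]; cv2.imwrite("pics/w4.png",im); pickle.dump(s,open("s4.pkl","wb"))
cT=T_wc("wrist",s); print(proj(cT,[[524,22,12],[527,80,22],[521,-36.6,22]]))
E
```

```text
time: 9.42
tool_pos: [512.1, 13.0, 130.6]
tcp_rot: [176.6, -0.4, -93.8]
ft_force: [-0.2, -0.4, -1.1]
finger_gap: 7.6
t 9.4167 pos [512.1  13.  130.6] [176.55  -0.43 -93.83] F [-0.2 -0.4 -1.1] gap 7.6
units: shift [-0.483 -0.509 -0.904] turn -0.16
[[312.5278015  170.11190142]
 [249.44619693 174.15133732]
 [375.81594412 172.15667584]]
```

View pics/w4.png

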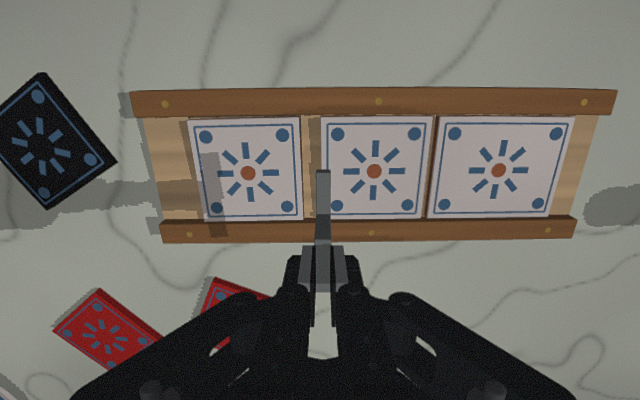

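The wrist view shows the spacer held straight with its far end at (323,170). The open joint is at columns 303 to 320 around row 117. The dots are at (248,173) and (374,171).

```bash
cat > joint.py <<'E'
from h import *
import pickle,sys
def dots(im,guess,r=7):
    hsv=cv2.cvtColor(im,cv2.COLOR_BGR2HSV); C=[]
    for x,y in guess:
        sl=np.s_[y-r:y+r+1,x-r:x+r+1]; i=im[sl].astype(int)
        w=((i[...,2]>i[...,0]+35)).astype(float); yy,xx=np.mgrid[y-r:y+r+1,x-r:x+r+1]; C.append([(w*xx).sum()/w.sum(),(w*yy).sum()/w.sum()])
    return np.array(C)
E
python3 - <<'E'
from joint import *
s=pickle.load(open("s4.pkl","rb")); cT=T_wc("wrist",s); im=cv2.imread("pics/w4.png")
C=dots(im,[(248,173),(374,171),(499,170)]); P=cast(cT,C,22); print(C.round(1),P.round(1)); 
v=P[1]-P[2]; v/=np.linalg.norm(v); print("panel ydir yaw",np.degrees(np.arctan2(v[1],v[0])), "spacings",np.linalg.norm(np.diff(P,axis=0),axis=1))
# spacer: far end of bar, tool frame plane z=11.4 (bar top)
c,T=cT; H=c["hand_eye"]; px=cast((c,H),[[317.5,170.5],[329.5,170.5]],11.4); print("bar far end in tool frame",px.round(1))
px=cast((c,H),[[317.5,170.5],[329.5,170.5]],20.4);print(px.round(1))
cv2.imwrite("pics/c5.png",cv2.resize(im[100:300,260:380],None,fx=4,fy=3,interpolation=cv2.INTER_CUBIC))
E
```

```text
[[247.7 172.6]
 [373.9 170.8]
 [498.4 169.8]] [[ 528.6   81.4   22. ]
 [ 522.5  -34.8   22. ]
 [ 515.8 -151.8   22. ]]
panel ydir yaw 86.74363583795676 spacings [116.35342404 117.16316614]
bar far end in tool frame [[ -4.2 -42.   11.4]
 [  3.  -42.   11.4]]
[[ -4.3 -39.9  20.4]
 [  3.2 -39.9  20.4]]
```

View pics/c5.png

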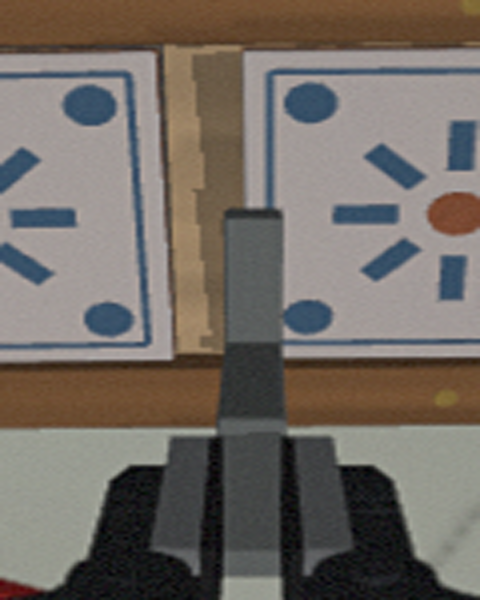

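```bash
cat > tsp.py <<'E'
from h import *
import sys
# where the spacer's bottom centre goes
s=sense(); R_=R.from_euler('xyz',s["tcp_rot"],degrees=True).as_matrix(); off=np.array([-.5,.3,20.4])
P=np.array([float(a) for a in sys.argv[1:4]]); cur=s["tool_pos"]+R_@off; d=R_.T@(P-cur); yaw=float(sys.argv[4])
print("t",s["time"],"tcp",s["tool_pos"].round(1),s["tcp_rot"].round(2),"spacer",cur.round(1),"F",s["ft_force"].round(1),"gap",round(s["finger_gap"],1))
print("units",(d/20).round(3),"turn",round(-np.radians(yaw-s["tcp_rot"][2])/.08,3))
E
python3 tsp.py 525.5 23.3 60 -93.26
```

```text
t 9.4667 tcp [512.   13.6 130.5] [176.53  -0.42 -93.82] spacer [510.4  14.1 110.1] F [-0.4 -0.6 -0.1] gap 7.4
units [-0.53  -0.87   2.454] turn -0.122
```

```bash
python3 -m pendant '[[[-0.3,-0.5,0,-0.12],[-0.2,-0.4,0.3,0],[0,0,0.5,0],[0,0,0.5,0],[0,0,0.5,0],[0,0,0.5,0],[0,0,0.1,0],[0,0,0,0],[0,0,0,0],[0,0,0,0]]]'
python3 tsp.py 525.5 23.3 40 -93.26
python3 - <<'E'
from joint import *
s=sense(); im=snapshot("wrist")[:,:,::-1]; cv2.imwrite("pics/w5.png",im); pickle.dump(s,open("s5.pkl","wb"))
E
```

```text
time: 10.3
tool_pos: [521.8, 25.9, 72.6]
tcp_rot: [176.0, -0.3, -93.2]
ft_force: [-0.1, 0.5, -0.0]
finger_gap: 7.7
t 10.3 tcp [521.8  25.9  72.6] [176.02  -0.33 -93.15] spacer [520.1  26.4  52.2] F [-0.1  0.5 -0. ] gap 7.7
units [ 0.137 -0.319  0.592] turn 0.023
```

View pics/w5.png

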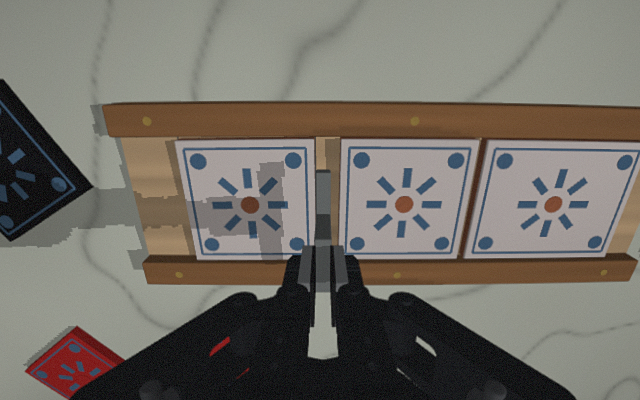

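```bash
python3 - <<'E'
from joint import *
s=pickle.load(open("s5.pkl","rb")); cT=T_wc("wrist",s); im=cv2.imread("pics/w5.png")
C=dots(im,[(250,205),(404,204),(554,205)],9); P=cast(cT,C,22); print(C.round(1),P.round(1)); print(P[:2].mean(0))
cv2.imwrite("pics/c6.png",cv2.resize(im[120:300,260:390],None,fx=4,fy=3,interpolation=cv2.INTER_CUBIC))
c=cT[0]; print(cast((c,c["hand_eye"]),[[315.5,170.5],[331,170.5]],11.4).round(1))
t=np.array([(P[0]+P[1])/2]); 
E
```

```text
[[249.6 204.5]
 [403.7 204. ]
 [553.  204. ]] [[ 528.5   81.5   22. ]
 [ 522.4  -34.7   22. ]
 [ 515.8 -151.7   22. ]]
[525.43010945  23.40692985  22.        ]
[[ -5.4 -42.   11.4]
 [  3.9 -42.   11.4]]
```

View pics/c6.png

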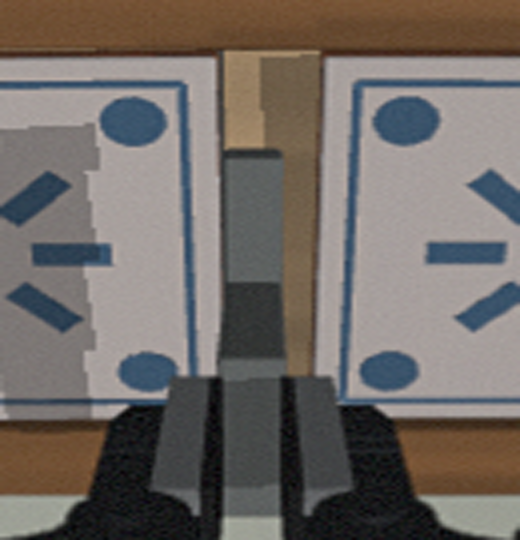

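```bash
python3 -m pendant '[[[0.14,-0.3,0.2,0],[0,0,0.4,0],[0,0,0.4,0],[0,0,0,0],[0,0,0,0],[0,0,0,0],[0,0,0,0],[0,0,0,0],[0,0,0,0],[0,0,0,0]]]'
python3 tsp.py 525.5 23.3 12 -93.26
```

```text
time: 11.18
tool_pos: [528.6, 22.0, 52.0]
tcp_rot: [176.2, -0.3, -93.2]
ft_force: [-0.6, -0.3, 0.1]
finger_gap: 7.3
t 11.1833 tcp [528.6  22.   52. ] [176.24  -0.33 -93.19] spacer [527.   22.5  31.7] F [-0.6 -0.3  0.1] gap 7.3
units [-0.043  0.012  0.987] turn 0.015
```

```bash
python3 -m pendant '[[[-0.04,0.02,0.4,0],[0,0,0.4,0],[0,0,0.1,0],[0,0,0,0],[0,0,0,0],[0,0,0,0],[0,0,0,0],[0,0,0,0],[0,0,0,0],[0,0,0,0]]]'
python3 tsp.py 525.5 23.3 12 -93.26
python3 - <<'E'
from joint import *
im=snapshot("wrist")[:,:,::-1]; cv2.imwrite("pics/w6.png",im); 
E
```

```text
time: 12.02
tool_pos: [527.8, 22.9, 33.2]
tcp_rot: [176.4, -0.3, -93.2]
ft_force: [-0.4, -0.3, -0.7]
finger_gap: 7.3
t 12.0167 tcp [527.8  22.9  33.2] [176.35  -0.33 -93.18] spacer [526.2  23.4  12.9] F [-0.4 -0.3 -0.7] gap 7.3
units [0.005 0.033 0.047] turn 0.017
```

View pics/w6.png

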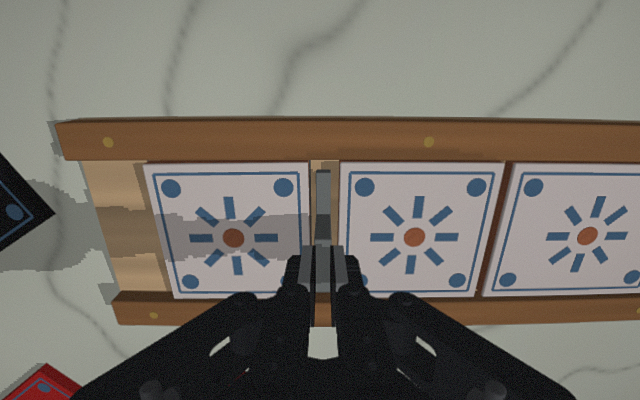

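The spacer is in the joint at column 323, with the tile edges at 311 and 340. I'll press it down lightly to seat it.

```bash
python3 -m pendant '[[[0,0,0.12,0],[0,0,0.12,0],[0,0,0.12,0],[0,0,0.12,0],[0,0,0.1,0],[0,0,0.1,0],[0,0,0.1,0],[0,0,0.1,0],[0,0,0.1,0],[0,0,0.1,0]]]'
python3 tsp.py 525.5 23.3 12 -93.26
```

```text
time: 12.9
tool_pos: [526.6, 22.9, 31.3]
tcp_rot: [176.2, -0.4, -93.1]
ft_force: [-9.3, -0.3, 19.0]
finger_gap: 7.4
t 12.9 tcp [526.6  22.9  31.3] [176.19  -0.4  -93.11] spacer [525.   23.4  10.9] F [-9.3 -0.3 19. ] gap 7.4
units [ 0.003 -0.022 -0.055] turn 0.033
```

```bash
python3 -m pendant '[[[0,0,-0.08,0],[0,0,0,0],[0,0,0,0],[0,0,0,0],[0,0,0,0],[0,0,0,0],[0,0,-0.3,0],[0,0,-1,0],[0,0,-1,0],[0,0,-1,0]]]' -0.4
python3 tsp.py 525.5 23.3 12 -93.26
```

```text
time: 13.73
tool_pos: [525.9, 23.4, 94.9]
tcp_rot: [175.5, -0.4, -93.1]
ft_force: [-0.1, -0.6, -0.7]
finger_gap: 25.3
t 13.7333 tcp [525.9  23.4  94.9] [175.47  -0.4  -93.11] spacer [524.   23.8  74.5] F [-0.1 -0.6 -0.7] gap 25.3
units [ 1.000e-03 -3.230e-01  3.111e+00] turn 0.032
```

```bash
python3 -m pendant '[[[-0.5,0,-0.3,0],[-1,0,-0.2,0],[-1,0,0,0],[-1,0,0,0],[-1,0,0,0],[-1,0,0,0],[-0.8,0,0,0],[-0.3,0,0,0],[0,0,0,0],[0,0,0,0]]]' -1
python3 tgt.py 532.8 156.4 17 -93.26
python3 - <<'E'
from joint import *
s=sense(); im=snapshot("wrist")[:,:,::-1]; cv2.imwrite("pics/w7.png",im); pickle.dump(s,open("s7.pkl","wb"))
E
```

```text
time: 14.57
tool_pos: [537.0, 165.6, 108.8]
tcp_rot: [176.0, -0.3, -93.2]
ft_force: [0.4, -0.3, 0.3]
finger_gap: 0.0
t 14.5667 pos [537.  165.6 108.8] [175.97  -0.31 -93.21] F [ 0.4 -0.3  0.3] gap 0.0
units: shift [ 0.444 -0.14   4.594] turn 0.012
```

View pics/w7.png

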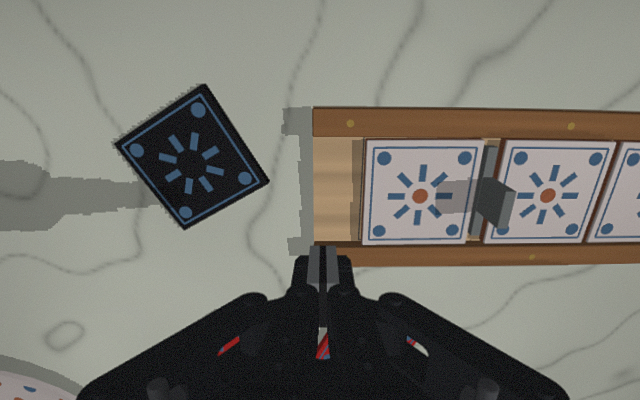

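```bash
python3 - <<'E'
from joint import *
s=pickle.load(open("s7.pkl","rb")); cT=T_wc("wrist",s); im=cv2.imread("pics/w7.png")
C=dots(im,[(420,196),(548,196)],8); print(cast(cT,C,22).round(1))
cv2.imwrite("pics/c7.png",cv2.resize(im[125:265,450:530],None,fx=6,fy=4,interpolation=cv2.INTER_CUBIC))
E
```

```text
[[528.6  81.3  22. ]
 [522.5 -35.   22. ]]
```

View pics/c7.png

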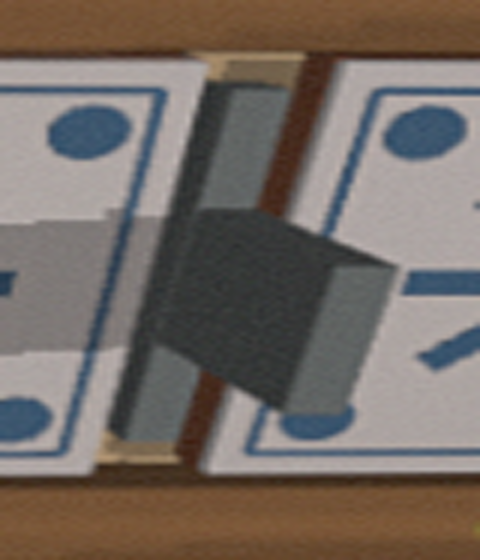

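The spacer stands flat in the joint, parallel to both tiles, and nothing else has moved. Now I'll lower the shut fingers into the empty end of the channel.

```bash
python3 -m pendant '[[[0.3,-0.1,0.3,0],[0.14,-0.04,0.8,0],[0,0,0.9,0],[0,0,0.9,0],[0,0,0.9,0],[0,0,0.4,0],[0,0,0,0],[0,0,0,0],[0,0,0,0],[0,0,0,0]]]'
python3 tgt.py 532.8 156.4 17 -93.26
```

```text
time: 15.45
tool_pos: [535.5, 145.0, 21.6]
tcp_rot: [176.1, -0.4, -93.8]
ft_force: [-0.6, -0.1, 0.4]
finger_gap: -0.4
t 15.45 pos [535.5 145.   21.6] [176.13  -0.43 -93.77] F [-0.6 -0.1  0.4] gap -0.4
units: shift [-0.563  0.158  0.238] turn -0.112
```

```bash
python3 -m pendant '[[[-0.3,0.15,0,-0.1],[0,0,0.2,0],[0,0,0,0],[0,0,0,0],[0,0,0,0],[0,0,0,0],[0,0,0,0],[0,0,0,0],[0,0,0,0],[0,0,0,0]]]'
python3 tgt.py 532.2 148 17 -93.26
python3 - <<'E'
from joint import *
s=sense(); im=snapshot("wrist")[:,:,::-1]; cv2.imwrite("pics/w8.png",im)
E
```

```text
time: 16.28
tool_pos: [535.6, 153.0, 21.6]
tcp_rot: [176.5, -0.3, -93.2]
ft_force: [-0.5, -0.3, 0.2]
finger_gap: -0.4
t 16.2833 pos [535.6 153.   21.6] [176.52  -0.3  -93.2 ] F [-0.5 -0.3  0.2] gap -0.4
units: shift [0.257 0.142 0.239] turn 0.014
```

View pics/w8.png

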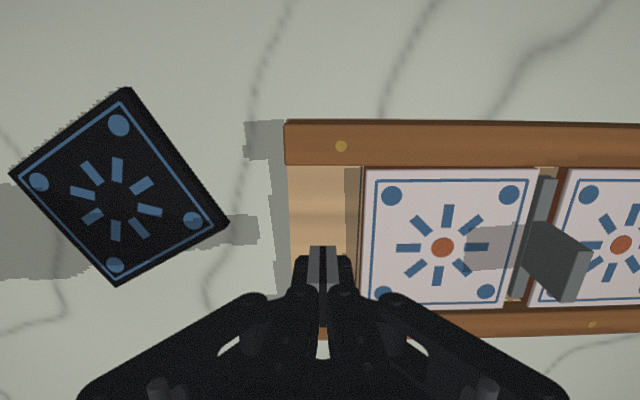

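```bash
python3 -m pendant '[[[0,0.15,0.15,0],[0,0,0.15,0],[0,0,0,0],[0,0,0,0],[0,0,0,0],[0,0,0,0],[0,0,0,0],[0,0,0,0],[0,0,0,0],[0,0,0,0]]]'
python3 tgt.py 532.2 148 17 -93.26
```

```text
time: 17.17
tool_pos: [531.6, 152.9, 14.8]
tcp_rot: [176.5, -0.3, -93.2]
ft_force: [0.6, 0.4, 0.1]
finger_gap: -0.1
t 17.1667 pos [531.6 152.9  14.8] [176.48  -0.31 -93.22] F [0.6 0.4 0.1] gap -0.1
units: shift [ 0.245 -0.037 -0.112] turn 0.01
```

```bash
python3 -m pendant '[[[0.15,0,-0.08,0],[0.1,0,0,0],[0.1,0,0,0],[0,0,0,0],[0,0,0,0],[0.04,0,0,0],[0.04,0,0,0],[0.04,0,0,0],[0.04,0,0,0],[0.04,0,0,0]]]'
python3 tgt.py 532.2 148 17 -93.26
```

```text
time: 18.0
tool_pos: [531.3, 140.8, 16.9]
tcp_rot: [176.5, -0.3, -93.2]
ft_force: [0.6, 0.1, -0.2]
finger_gap: -0.3
t 18.0 pos [531.3 140.8  16.9] [176.51  -0.31 -93.22] F [ 0.6  0.1 -0.2] gap -0.3
units: shift [-0.364 -0.026 -0.01 ] turn 0.01
```

```bash
python3 -m pendant '[[[0.04,0,0,0],[0.04,0,0,0],[0.04,0,0,0],[0.04,0,0,0],[0.04,0,0,0],[0.04,0,0,0],[0.04,0,0,0],[0.04,0,0,0],[0.04,0,0,0],[0.04,0,0,0]]]'
python3 tgt.py 532.2 148 17 -93.26
```

```text
time: 18.83
tool_pos: [530.8, 131.9, 16.9]
tcp_rot: [176.5, -0.3, -93.2]
ft_force: [-0.4, 0.0, 0.7]
finger_gap: -0.2
t 18.8333 pos [530.8 131.9  16.9] [176.51  -0.31 -93.21] F [-0.4  0.   0.7] gap -0.2
units: shift [-0.807 -0.026 -0.011] turn 0.01
```

```bash
python3 - <<'E'
from joint import *
s=sense(); im=snapshot("wrist")[:,:,::-1]; cv2.imwrite("pics/w9.png",im); pickle.dump(s,open("s9.pkl","wb")); cv2.imwrite("pics/t9.png",cv2.resize(snapshot("scene")[150:250,200:420,::-1],None,fx=3.6,fy=3.6,interpolation=cv2.INTER_CUBIC))
E
```

```text
(no output)
```

View pics/w9.png

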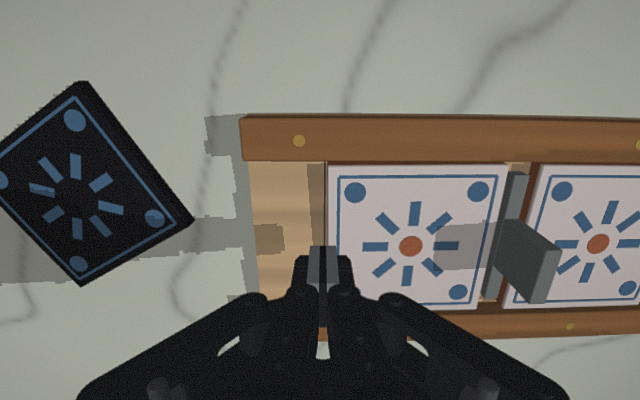

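View pics/t9.png

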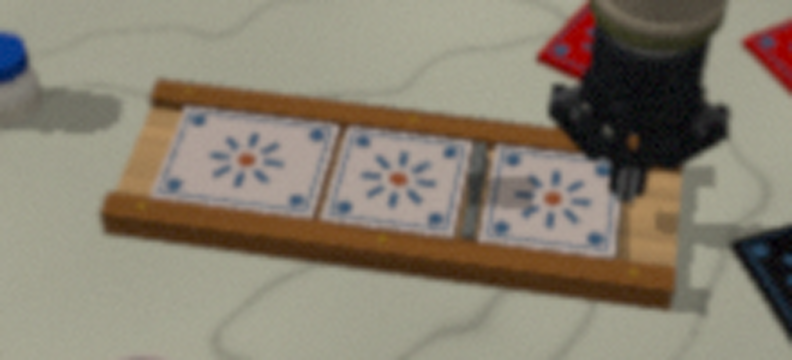

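```bash
python3 - <<'E'
from joint import *
s=pickle.load(open("s9.pkl","rb")); cT=T_wc("wrist",s); im=cv2.imread("pics/w9.png")
C=dots(im,[(411,246),(598,244)],9); P=cast(cT,C,22); print(s["tool_pos"],P.round(1),np.linalg.norm(P[0]-P[1]))
print("tcp",proj(cT,s["tool_pos"])); c=cT[0]
print("finger tip edges, tool frame z=0",cast((c,c["hand_eye"]),[[309,247],[340,247]],0).round(1))
# rows: where tile edge at tool-frame
Pe=P[0]+np.array([.0569,.998,0])*49; print("edge",Pe, proj(cT,[Pe]))
cv2.imwrite("pics/c9.png",cv2.resize(im[200:320,270:380],None,fx=5,fy=4.5,interpolation=cv2.INTER_CUBIC))
E
```

```text
[530.75533513 131.91768224  16.90412353] [[528.6  81.   22. ]
 [522.4 -35.1  22. ]] 116.2797266959927
tcp [[324.36035778 242.82145861]]
finger tip edges, tool frame z=0 [[-9.3  2.8  0. ]
 [ 9.5  2.8  0. ]]
edge [531.36393541 129.88446836  22.        ] [[327.85581599 246.08757722]]
```

View pics/c9.png

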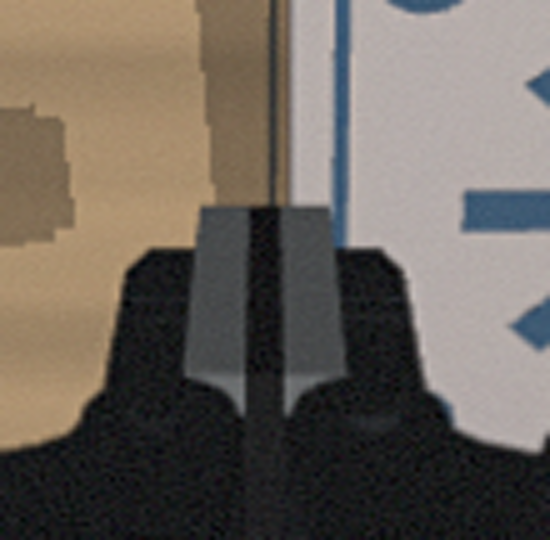

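```bash
python3 - <<'E'
from joint import *
c=calibration("wrist"); cT=(c,c["hand_eye"])
for z in (0,-5,-10,-15,-20,-25):
    print(z,proj(cT,[[-8,-11,z],[8,-11,z],[0,0,z]]).round(0).tolist(), cast(cT,[[309.5,246.5],[338,246.5]],z).round(1)[:,:2].tolist())
E
```

```text
0 [[311.0, 226.0], [338.0, 226.0], [324.0, 243.0]] [[-9.0, 2.5], [8.3, 2.5]]
-5 [[311.0, 229.0], [338.0, 229.0], [324.0, 247.0]] [[-8.8, -0.1], [8.0, -0.1]]
-10 [[310.0, 233.0], [339.0, 233.0], [324.0, 251.0]] [[-8.5, -2.6], [7.7, -2.6]]
-15 [[310.0, 237.0], [339.0, 237.0], [325.0, 255.0]] [[-8.3, -5.2], [7.4, -5.2]]
-20 [[310.0, 241.0], [340.0, 241.0], [325.0, 259.0]] [[-8.1, -7.7], [7.1, -7.7]]
-25 [[309.0, 245.0], [340.0, 245.0], [325.0, 264.0]] [[-7.8, -10.2], [6.8, -10.3]]
```

```bash
python3 - <<'E'
from joint import *
im=snapshot("scene")[:,:,::-1]; cv2.imwrite("pics/c10.png",cv2.resize(im[160:230,335:425],None,fx=8,fy=8,interpolation=cv2.INTER_CUBIC))
c=T_wc("scene"); s=sense(); p=s["tool_pos"]; Rm=R.from_euler('xyz',s["tcp_rot"],degrees=True).as_matrix()
for z in (0,-5,-10,-15,-20,-25):
    print(z, ((proj(c,[p+Rm@[0,-11,z],p+Rm@[9,-11,z],p+Rm@[-9,-11,z]])-[335,160])*8).round(0).tolist())
print(((proj(c,[[528.6,81,22],[522.4,-35.1,22],[531.4,129.9,22]])-[335,160])*8).round().tolist())
E
```

```text
0 [[297.0, 413.0], [270.0, 409.0], [324.0, 416.0]]
-5 [[299.0, 404.0], [271.0, 400.0], [326.0, 407.0]]
-10 [[300.0, 394.0], [273.0, 391.0], [328.0, 398.0]]
-15 [[302.0, 385.0], [274.0, 381.0], [329.0, 388.0]]
-20 [[303.0, 375.0], [276.0, 372.0], [331.0, 379.0]]
-25 [[305.0, 366.0], [277.0, 362.0], [333.0, 369.0]]
[[148.0, 359.0], [-196.0, 316.0], [295.0, 378.0]]
```

View pics/c10.png

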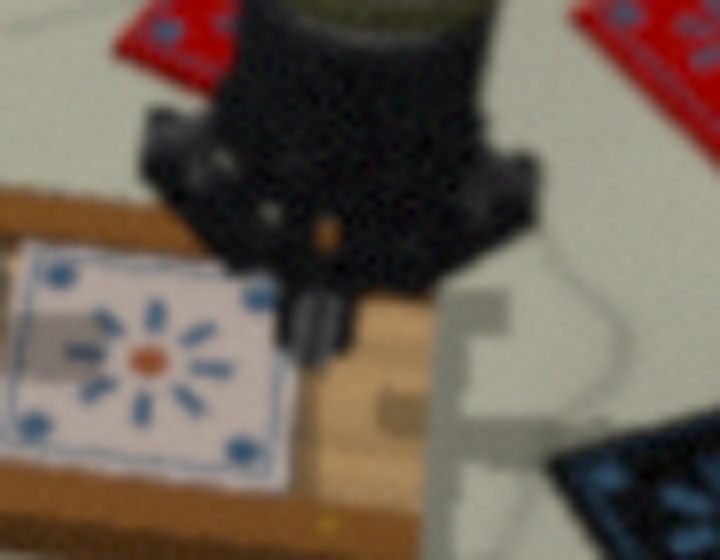

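Both views put the actual finger tips about 22 to 25 mm above the reported TCP: the tip is at (374,205) in the scene view, and the pads end at row 247 in the wrist view. So they passed above the tile without touching it. I'll back off and go lower, watching the force.

```bash
python3 -m pendant '[[[-0.4,0,0,0],[-0.35,0,0,0],[0,0,0.3,0],[0,0,0.3,0],[0,0,0,0],[0,0,0,0],[0,0,0,0],[0,0,0,0],[0,0,0,0],[0,0,0,0]]]'
python3 tgt.py 532.2 148 -5 -93.26
python3 - <<'E'
from joint import *
im=snapshot("scene")[:,:,::-1]; cv2.imwrite("pics/c11.png",cv2.resize(im[160:230,335:425],None,fx=8,fy=8,interpolation=cv2.INTER_CUBIC))
cv2.imwrite("pics/w11.png",snapshot("wrist")[:,:,::-1])
E
```

```text
time: 19.82
tool_pos: [530.2, 149.0, 2.8]
tcp_rot: [176.4, -0.3, -93.2]
ft_force: [0.1, 0.8, 0.1]
finger_gap: -0.1
t 19.8167 pos [530.2 149.    2.8] [176.43  -0.32 -93.18] F [0.1 0.8 0.1] gap -0.1
units: shift [ 0.043 -0.128  0.382] turn 0.018
```

View pics/c11.png

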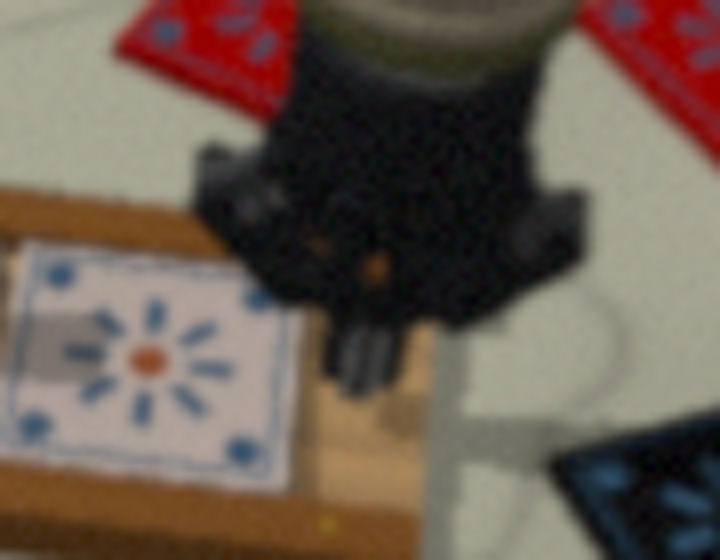

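View pics/w11.png

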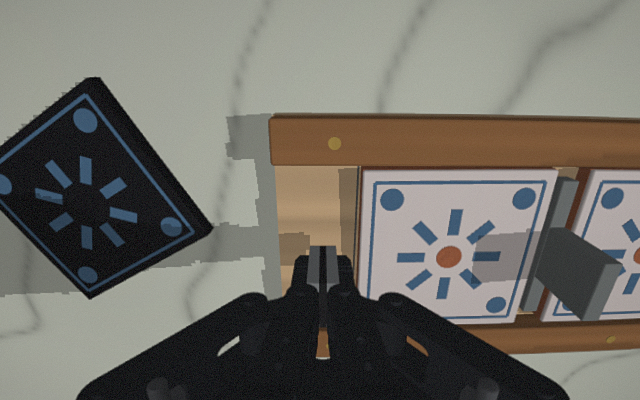

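At TCP z = 2.8 there is still no contact, which confirms it. I'll go down in small steps.

```bash
python3 -m pendant '[[[0,-0.1,0.2,0],[0,0,0.15,0],[0,0,0,0],[0,0,0,0],[0,0,0,0],[0,0,0,0],[0,0,0,0],[0,0,0,0],[0,0,0,0],[0,0,0,0]]]'
python3 - <<'E'
from joint import *
im=snapshot("scene")[:,:,::-1]; cv2.imwrite("pics/c12.png",cv2.resize(im[160:230,335:425],None,fx=8,fy=8,interpolation=cv2.INTER_CUBIC))
c=T_wc("scene"); s=sense(); p=s["tool_pos"]; Rm=R.from_euler('xyz',s["tcp_rot"],degrees=True).as_matrix()
for z in (0,-10,-15,-20,-25):
    print(z, (p+Rm@[0,-11,z])[2].round(1),((proj(c,[p+Rm@[0,-11,z]])-[335,160])*8).round(0).tolist())
E
```

```text
time: 20.75
tool_pos: [532.3, 148.8, -4.7]
tcp_rot: [176.5, -0.3, -93.2]
ft_force: [0.6, 0.9, -0.6]
finger_gap: 0.6
0 -5.4 [[340.0, 463.0]]
-10 4.6 [[344.0, 445.0]]
-15 9.6 [[346.0, 436.0]]
-20 14.6 [[347.0, 427.0]]
-25 19.6 [[349.0, 418.0]]
```

View pics/c12.png

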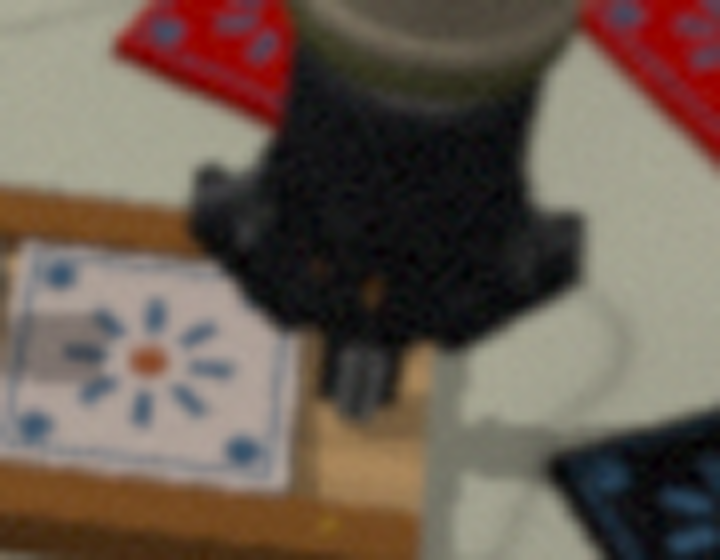

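```bash
python3 -m pendant '[[[0,0,0.15,0],[0,0,0,0],[0,0,0,0],[0.1,0,0,0],[0.06,0,0,0],[0.05,0,0,0],[0.04,0,0,0],[0.04,0,0,0],[0.04,0,0,0],[0.04,0,0,0]]]'
python3 tgt.py 532.2 140 -8 -93.26
```

```text
time: 21.63
tool_pos: [531.7, 140.6, -7.9]
tcp_rot: [176.5, -0.3, -93.2]
ft_force: [0.6, 1.9, 0.1]
finger_gap: 0.1
t 21.6333 pos [531.7 140.6  -7.9] [176.48  -0.3  -93.2 ] F [0.6 1.9 0.1] gap 0.1
units: shift [ 0.031 -0.027  0.002] turn 0.014
```

```bash
python3 -m pendant '[[[0.04,0,0,0],[0.04,0,0,0],[0.04,0,0,0],[0.04,0,0,0],[0.04,0,0,0],[0.04,0,0,0],[0.04,0,0,0],[0.04,0,0,0],[0,0,0,0],[0,0,0,0]]]'
python3 - <<'E'
from joint import *
s=sense(); im=snapshot("wrist")[:,:,::-1]; cv2.imwrite("pics/w13.png",im); pickle.dump(s,open("s13.pkl","wb"))
E
```

```text
time: 22.47
tool_pos: [531.4, 134.3, -7.8]
tcp_rot: [176.5, -0.2, -93.2]
ft_force: [0.3, 1.5, -0.2]
finger_gap: 0.1
```

View pics/w13.png

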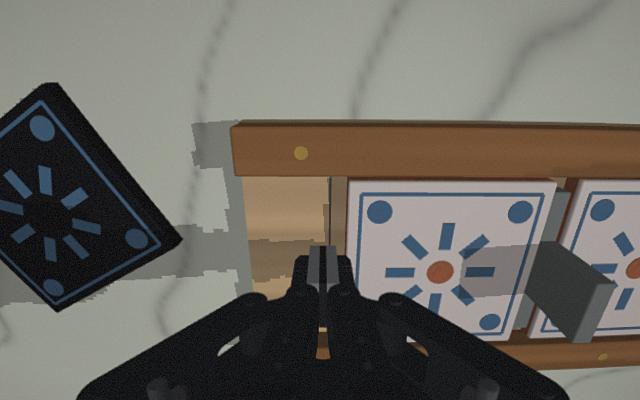

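The tile is sliding under about 1.5 to 2 N. I'll keep going.

```bash
cat > meas.py <<'E'
from joint import *
import sys
s=pickle.load(open(sys.argv[1],"rb")); cT=T_wc("wrist",s); im=cv2.imread(sys.argv[2])
g=proj(cT,[[522.5,-34.9,22]])[0]; 
C=dots(im,[(int(sys.argv[3]),int(sys.argv[4])),(int(sys.argv[5]),int(sys.argv[6]))],int(sys.argv[7]) if len(sys.argv)>7 else 5); P=cast(cT,C,22); print(P.round(1),"spacing",np.linalg.norm(P[0]-P[1]).round(2),"(107 closed)")
E
python3 meas.py s13.pkl pics/w13.png 441 272 635 268 4
python3 -m pendant '[[[0.04,0,0,0],[0.04,0,0,0],[0.04,0,0,0],[0.04,0,0,0],[0.04,0,0,0],[0,0,0,0],[0,0,0,0],[0,0,0,0],[0,0,0,0],[0,0,0,0]]]'
```

```text
[[527.7  74.3  22. ]
 [522.3 -33.1  22. ]] spacing 107.55 (107 closed)
time: 23.35
tool_pos: [531.0, 131.4, -7.8]
tcp_rot: [176.5, -0.1, -93.2]
ft_force: [0.3, 2.6, -1.0]
finger_gap: 0.0
```

```bash
python3 -m pendant '[[[0.04,0,0,0],[0.04,0,0,0],[0.04,0,0,0],[0.04,0,0,0],[0.04,0,0,0],[0.04,0,0,0],[0.04,0,0,0],[0.04,0,0,0],[0.04,0,0,0],[0.04,0,0,0]]]'
python3 - <<'E'
from joint import *
s=sense(); im=snapshot("wrist")[:,:,::-1]; cv2.imwrite("pics/w14.png",im); pickle.dump(s,open("s14.pkl","wb")); print(s["ft_force"])
cv2.imwrite("pics/t14.png",cv2.resize(snapshot("scene")[165:235,225:400,::-1],None,fx=4.5,fy=4.5,interpolation=cv2.INTER_CUBIC)); print(sense()["ft_force"])
E
```

```text
time: 24.18
tool_pos: [531.0, 131.4, -7.2]
tcp_rot: [176.6, 0.7, -93.1]
ft_force: [1.3, 7.0, -1.3]
finger_gap: -0.2
[ 1.34923142  7.03076653 -1.34938286]
[ 0.05344532  6.8110954  -0.5801096 ]
```

View pics/w14.png

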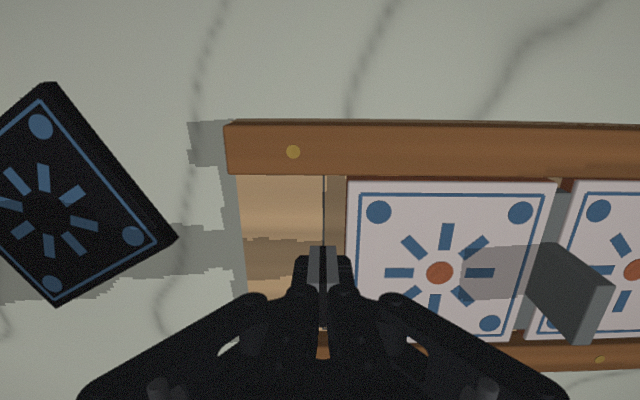

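View pics/t14.png

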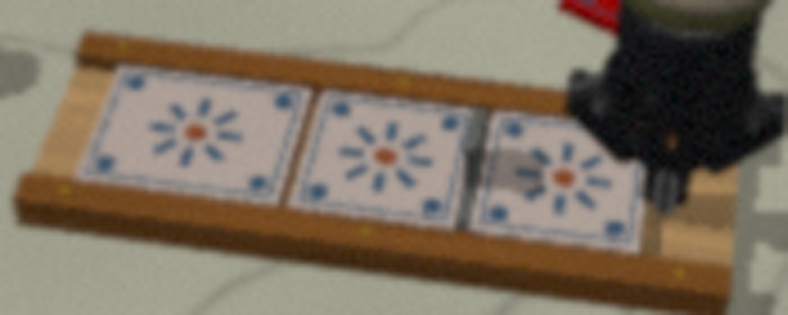

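```bash
python3 - <<'E'
from joint import *
im=cv2.imread("pics/w14.png"); s=pickle.load(open("s14.pkl","rb")); cT=T_wc("wrist",s)
cv2.imwrite("pics/c14.png",cv2.resize(im[165:360,500:640],None,fx=4,fy=3,interpolation=cv2.INTER_CUBIC))
t=snapshot("top")[:,:,::-1].copy(); cv2.imwrite("pics/t15.png",cv2.resize(t[170:270,230:440],None,fx=3.8,fy=3.8,interpolation=cv2.INTER_CUBIC))
C=dots(im,[(440,272)],8); print("loose",cast(cT,C,22).round(1))
# outer edge line & inner edge direction of loose tile: points at z=22
e=cast(cT,[[347,180],[353,245]],22); v=e[0]-e[1]; print("outer edge dir yaw",np.degrees(np.arctan2(v[1],v[0])))
e=cast(cT,[[557,183],[527,338]],22); v=e[0]-e[1]; print("inner edge yaw",np.degrees(np.arctan2(v[1],v[0])),"expect -3.3"); print(sense()["ft_force"],sense()["time"])
E
```

```text
loose [[527.5  71.6  22. ]]
outer edge dir yaw 3.6880531057124295
inner edge yaw 3.3798755172411785 expect -3.3
[-0.25333422  7.10486357 -1.96575069] 24.3333
```

View pics/c14.png

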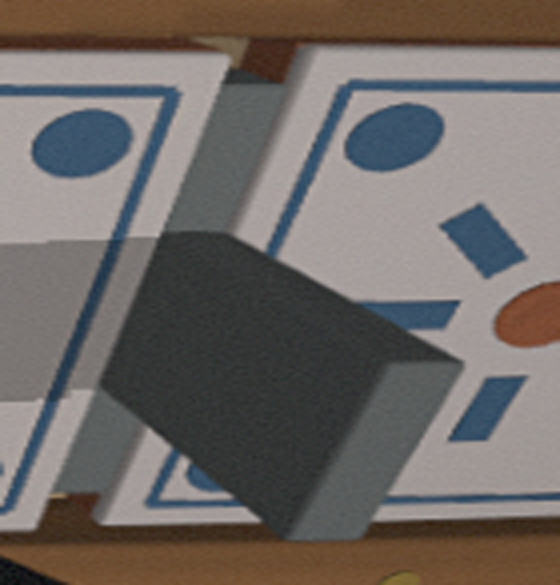

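View pics/t15.png

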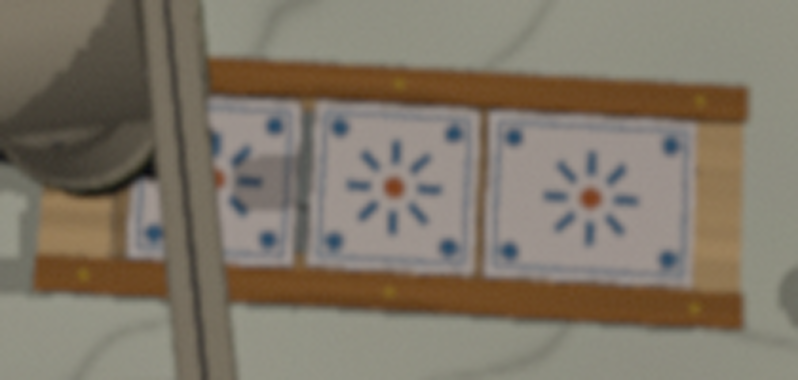

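```bash
python3 - <<'E'
from joint import *
s=pickle.load(open("s14.pkl","rb")); cT=T_wc("wrist",s)
f=lambda p:np.array(p,float)/[4,3]+[499.6,164.6]
for n,q in (("loose inner",[[230,52],[40,527]]),("centre",[[302,50],[98,522]])):
    e=cast(cT,f(q),22); v=e[0]-e[1]; print(n,e.round(1).tolist(),np.linalg.norm(v).round(1),"yaw",np.degrees(np.arctan2(v[1],v[0])).round(2))
e1=cast(cT,f([[230,52],[40,527]]),22); e2=cast(cT,f([[302,50],[98,522]]),22); print("joint width",np.linalg.norm((e1-e2)[:,:2],axis=1))
im=cv2.imread("pics/w14.png"); cv2.imwrite("pics/c15.png",cv2.resize(im[170:300,300:400],None,fx=5,fy=4,interpolation=cv2.INTER_CUBIC))
E
```

```text
loose inner [[574.1, 21.3, 22.0], [477.2, 25.7, 22.0]] 97.0 yaw -2.6
centre [[574.1, 12.7, 22.0], [477.9, 17.3, 22.0]] 96.3 yaw -2.72
joint width [8.63218158 8.48900084]
```

View pics/c15.png

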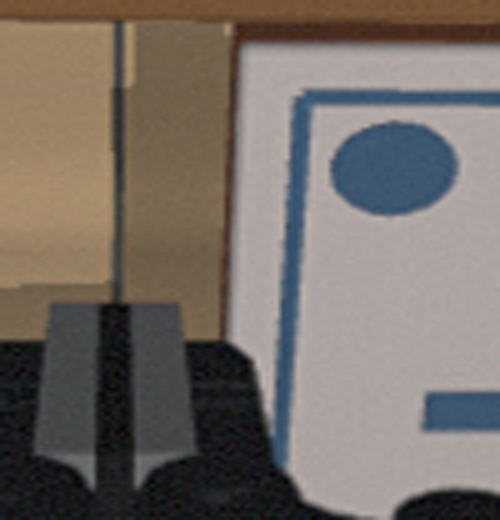

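The joint edges are parallel to 0.1°, the width is about 8.6 mm at both ends (the spacer is 9 mm), and the push is steady at 7 N. Handing in.

```bash
python3 - <<'E'
from bench import *
print(hand_in()); s=sense(); print(s["time"],s["ft_force"],s["tool_pos"])
E
```

```text
the job is handed in; nothing more can be done
None
the job is handed in; nothing more can be done
```

The spacer stands in the wide joint, and the loose tile is pushed up against it. I handed the job in at about 24 s with the arm still pressing the tile; no verdict was reported.

**What I did:** I picked the grey spacer up by its tab and stood it on the board in the joint. I seated it with a light downward press (about 19 N on the wrist) and let go. Then I slid the loose tile in from its outer edge with the shut fingers.

**Last checks before handing in:**
- **Push:** it held at about 7 N.
- **Joint:** the two edges were parallel to 0.1°, with 8.5–8.6 mm measured at the two ends. The spacer is 9 mm, so the difference is within camera error.
- **Tile position:** the loose tile's centre was within about 0.5 mm of where a closed joint should put it.
- **Flatness and surroundings:** the spacer looked flat in the pictures. I never touched the jars, the cup or the look-alike tiles.

**What disagreed:**
- **Finger tips:** they sat about 22–25 mm above the reported tool point, so my first push passed over the tile without touching it. I backed off and went lower.
- **Tool tilt:** the tool was tilted up to 4.5° by the end, which I couldn't correct.
- **Gripper reading:** it showed about 7 mm on the 9 mm tab.
- **Edge angle:** my first check gave a wrong value because I had picked bad pixels. The figure above is from the redo.

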